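# Line up the medicine bottles by height

### The job

Stand the four medicine bottles on the four dark round pads of the oak tray, one bottle centred on each pad, in order of height: the tallest at the end next to the grey pill organiser, the shortest at the end next to the white hearing aid charger. Keep the bottles upright all the way, leave the organiser and the charger where they are, and let go of everything at the end.

Things in the scene. Friction and masses are not known exactly. Their poses are not given: they have to be found in the camera images.
- bottle_red: Round amber medicine bottle with a white label band and a red ribbed cap: 96 mm tall (tallest of the four), straight-sided, 40 mm diameter over its whole height, 100 g nominal. Loose, standing upright at the start. Origin: centre of its underside; z up along its axis.
- bottle_yellow: Round amber medicine bottle with a white label band and a yellow ribbed cap: 80 mm tall (second tallest of the four), straight-sided, 40 mm diameter over its whole height, 85 g nominal. Loose, standing upright at the start. Origin: centre of its underside; z up along its axis.
- bottle_blue: Round amber medicine bottle with a white label band and a blue ribbed cap: 64 mm tall (third tallest of the four), straight-sided, 40 mm diameter over its whole height, 70 g nominal. Loose, standing upright at the start. Origin: centre of its underside; z up along its axis.
- bottle_white: Round amber medicine bottle with a white label band and a white ribbed cap: 48 mm tall (shortest of the four), straight-sided, 40 mm diameter over its whole height, 60 g nominal. Loose, standing upright at the start. Origin: centre of its underside; z up along its axis.
- pad_a: Charcoal round rubber pad, 64 mm diameter, 3 mm thick, fixed on the 8 mm high oak tray (80 x 330 mm); the left end of the row (largest y) as seen from the robot. The four pads a, b, c, d stand in a straight line, 80 mm from centre to centre. Origin: centre of the pad's underside, 8 mm above the table; its top is 11 mm above the table. z up; y along the row towards pad_a.
- pad_b: Charcoal round rubber pad, 64 mm diameter, 3 mm thick, fixed on the 8 mm high oak tray (80 x 330 mm); second from the left as seen from the robot. The four pads a, b, c, d stand in a straight line, 80 mm from centre to centre. Origin: centre of the pad's underside, 8 mm above the table; its top is 11 mm above the table. z up; y along the row towards pad_a.
- pad_c: Charcoal round rubber pad, 64 mm diameter, 3 mm thick, fixed on the 8 mm high oak tray (80 x 330 mm); third from the left as seen from the robot. The four pads a, b, c, d stand in a straight line, 80 mm from centre to centre. Origin: centre of the pad's underside, 8 mm above the table; its top is 11 mm above the table. z up; y along the row towards pad_a.
- pad_d: Charcoal round rubber pad, 64 mm diameter, 3 mm thick, fixed on the 8 mm high oak tray (80 x 330 mm); the right end of the row (smallest y) as seen from the robot. The four pads a, b, c, d stand in a straight line, 80 mm from centre to centre. Origin: centre of the pad's underside, 8 mm above the table; its top is 11 mm above the table. z up; y along the row towards pad_a.
- organiser: Grey pill organiser with two rows of four small hinged flaps (closed), 110 x 66 x 26 mm high. Loose, about 250 g, standing on the table just off one end of the tray, about 100 mm from the centre of the end pad; which end changes. Origin: centre of its underside; x is its long side, z up.
- charger: White hearing aid charger with two beige hearing aids in its wells, 85 x 66 x 26 mm (35 mm high over the hearing aids). Loose, about 250 g, standing on the table just off the other end of the tray. Origin: centre of its underside; x is its long side, z up.
Mind the look-alikes: they are no part of the job. Leave any green or turquoise look-alike of the bottle_blue alone.

How it is judged:
By the outcome, as a careful person would: the job done as asked, in the order asked, and still so for the second after the job is handed in, with the robot touching nothing.
It also fails if it takes over 120 s, if anything falls off the work surface, if the arm or the gripper's body presses on something with over 40 N, if the wrist force passes 120 N, or if a joint passes its speed limit or range.

### The arm

A 7-joint arm with a two-finger parallel gripper is mounted at the origin on the work surface. World frame = base frame: x ahead of the robot, y to its left, z up, the work surface at z = 0. Lengths are in m, angles in rad, forces in N, time in s.
With the tool pointing down it reaches from about 0.35 to 0.9 m from the base axis. Payload 8.1 kg.
Tool frame: the origin (TCP) lies where the fingers leave the gripper's body, on its centre line; the fingertips stand 66 mm ahead of it and the grasp point (between the pads) lies 47 mm ahead of it; z points along the fingers, y is the line along which they close (so a half turn about z gives the same grasp; the last joint's range is limited). The gripper opens to 92 mm and grips with 3 to 60 N. Pads are 19 mm wide; open, the fingers measure 130 mm over their backs; the gripper's body (75 mm by 190 mm) begins 47 mm behind the grasp point.
Start: joints at [1.18, 0.434, 0.025, 1.573, -0.012, 1.134, -0.075], TCP at [0.177, -0.599, 0.292] pointing down, gripper open.
Joint ranges: [-2.62, 2.62], [-0.44, 2.09], [-1.27, 1.32], [0.08, 2.57], [-1.32, 4.46], [0.12, 2], [-2.74, 2.74]. Speed limits (rad/s): [2.22, 2.22, 3.01, 3.01, 3.14, 3.14, 3.14].

### API

Orientations are given as a rotation vector (axis times angle).
In Python, from cell import arm gives the robot as it stands.
- The arm moves only by the tool send_rows, never from a script. Its argument "motion" is text: rows parted by semicolons, each of 7 numbers parted by spaces: the closure, from 0 (fully open) to 1 (shut), then the shift along the world's x, y, z in m, then the turn, a rotation vector about the world's x, y, z in degrees. A call has 1 to 5 rows; each row shifts and turns the commanded pose from where the row before left it; what a row does not reach is not made up. A row lasts 1/8 s, in which the tool goes at most 62.5 mm and 10.7 degrees, less where a joint would pass 70% of its speed; a pose out of reach is approached as far as the arm can. A call is refused whole if a number of a shift passes 0.0625 or a number of a turn 10.7, either way. A call with a gripper value outside its range is refused whole. The fingers move at their own pace and stop on an object; "force" is the grip in N (left out, the last holds). Time passes only in rows, so rows that do not move let the fingers close. It gives the time, the measured TCP pose, the force, the opening and the grip force at its end, in the units of the state.
- arm.observe(): the state, without advancing time (a new reading comes with each control period).
- arm.get_image(name): name is "scene" or "top" or "wrist"; returns (picture, depth): 420x560x3 uint8, blue, green, red; 420x560 float32, m along the optical axis (not along the pixel's ray), 0 where there is no reading.
- arm.camera_model(name): a dict with "fx", "fy", "cx", "cy" (pixels), "view" (4x4, takes a point from world to camera coordinates). Camera axes: x right, y down, z forward; pixel columns grow to the right and rows downward; lengths in m; the calibration is good to about 2 mm. A picture is of the moment at which its call begins: read the wrist's pose just before it. camera_model takes no time and is no camera call; for the wrist camera it gives the pose at the moment of the call.
- arm.sign_off(): hands the job in; it is judged then, once.
The state is a dict: "clock": time; "joints": joint angles; "dq": joint speeds; "joint_efforts": joint torques, N m; "position": TCP position; "ee_rot": TCP orientation; "force": force on the tool from outside, world axes, zero at the start; "ft_torque": the same for the moment, N m; "width": opening from 0.0 (shut) to 1.0 (fully open); "gripper_force": force on a finger pad.
Only numpy, scipy, OpenCV 4.12 (cv2) and the standard library are available. Lean on these libraries where they do the work, as an engineer would, in place of code of your own. Each camera call takes 0.05 s, during which the arm holds its last target. There are 200 camera calls.

## Working session

There is one attempt and no reset: what is moved stays moved. The work goes in short steps, Python scripts to look and compute and a tool call to move; the robot and the scene stay as the last step left them, time stands still between calls to the robot, and variables do not carry over. Pictures are saved under pics/ and viewed, at most 14 in all, crops included, and the job is handed in when it is done.

Besides the shell and the picture viewer there is one more tool, called after "Emit:" by a JSON object that holds its "fn" and its "kwargs", one argument or row to a line. send_rows: Moves the arm, as the interface text tells. Its arguments: {"type":"object","properties":{"motion":{"type":"string"},"force":{"type":"number"}},"required":["motion"]}

```bash
ls; mkdir -p pics; python3 - <<'E'
from cell import arm
import cv2,numpy as np
s=arm.observe();print(s)
for n in("top","scene"):
    im,d=arm.get_image(n);cv2.imwrite(f"pics/{n}0.png",im);np.savez(f"pics/{n}0.npz",im=im,d=d)
    m=arm.camera_model(n);print(n,m)
E
```

```text
pics
{'clock': 0.0, 'joints': array([ 1.18039585,  0.43523786,  0.02498168,  1.57411532, -0.01161368,
        1.13400492, -0.07507588]), 'dq': array([ 0.00042157, -0.00035587,  0.00070483,  0.00119427, -0.0007682 ,
        0.00054921,  0.00099569]), 'joint_efforts': array([-4.71962594e-04, -6.67852235e+01,  9.84998681e-01, -3.14464045e+01,
       -6.06068177e-02,  4.26412420e-02,  1.91752433e-04]), 'position': array([ 0.17723504, -0.59890517,  0.29142871]), 'ee_rot': array([-3.10757367e+00, -4.50198496e-01,  5.78114426e-04]), 'force': array([-0.22012541, -0.40331168, -0.09435166]), 'ft_torque': array([ 0.05475855, -0.0626341 ,  0.00829006]), 'gripper_force': 0.0, 'width': 0.9990658443679021}
top {'fx': 399.07351236439246, 'fy': 399.07351236439246, 'cx': 278.31690516169334, 'cy': 202.37079122556312, 'view': array([[ 0.01139374, -0.9996663 , -0.02318344,  0.02260033],
       [-0.98591292, -0.0073618 , -0.1670973 ,  0.51723557],
       [ 0.16687087,  0.02476072, -0.9856678 ,  0.77361858],
       [ 0.        ,  0.        ,  0.        ,  1.        ]])}
scene {'fx': 424.97451087481335, 'fy': 424.97451087481335, 'cx': 278.0798441598492, 'cy': 210.47895874236352, 'view': array([[ 0.56167261,  0.82735887,  0.00108936, -0.32228573],
       [ 0.69341573, -0.47002299, -0.54612545, -0.32431254],
       [-0.45132971,  0.30749909, -0.83770269,  0.9892783 ],
       [ 0.        ,  0.        ,  0.        ,  1.        ]])}
```

View pics/top0.png

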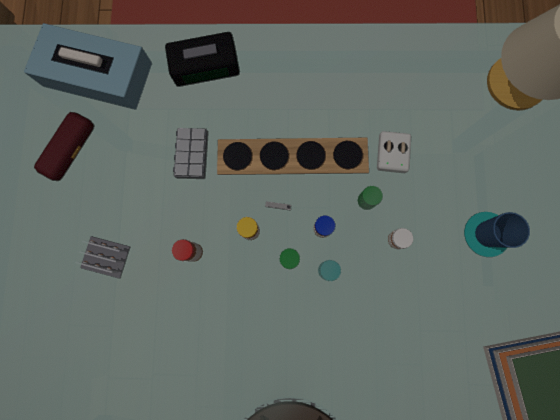

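View pics/scene0.png

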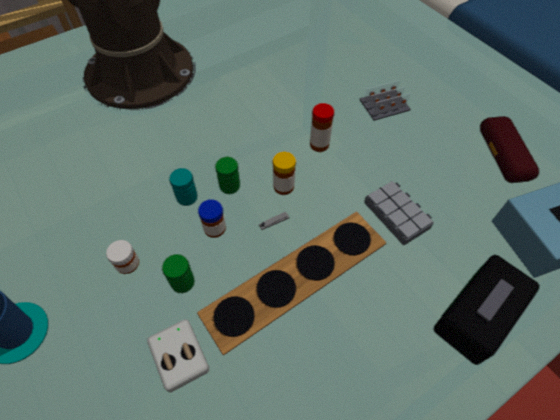

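Top view: organiser at (190,152) sits by pad_a (237,156) and the charger at (394,152) by pad_d (348,155). That gives red→a, yellow→b, blue→c, white→d.

Candidates: red (183,250), yellow (247,228), blue (325,226), white (402,239). Look-alikes to avoid: green (290,259), green (371,196), turquoise (330,270).

```bash
cat > h.py <<'E'
import cv2,numpy as np
from cell import arm
def world(n,us,vs,d):
    m=arm.camera_model(n) if isinstance(n,str) else n
    V=m["view"];c=np.stack([(us-m["cx"])/m["fx"]*d,(vs-m["cy"])/m["fy"]*d,d],-1)
    return (c-V[:3,3])@V[:3,:3]
def ray(n,u,v,z):
    m=arm.camera_model(n) if isinstance(n,str) else n
    V=m["view"];o=-V[:3,:3].T@V[:3,3]
    r=V[:3,:3].T@np.array([(u-m["cx"])/m["fx"],(v-m["cy"])/m["fy"],1.]);return o+r*(z-o[2])/r[2]
def mask(im,lo,hi): return cv2.inRange(cv2.cvtColor(im,cv2.COLOR_BGR2HSV),lo,hi)
COL=dict(red=((0,170,90),(8,255,255)),yellow=((18,150,90),(32,255,255)),blue=((112,150,60),(130,255,255)),white=((0,0,120),(180,45,255)))
def blob(m,seed,R=25):
    z=np.zeros_like(m);cv2.circle(z,seed,R,255,-1);m=m&z
    n,l,s,c=cv2.connectedComponentsWithStats(m);k=1+np.argmax(s[1:,4]);return l==k
def cap(n,im,d,col,seed,R=18):
    b=blob(mask(im,*COL[col]),seed,R);vs,us=np.nonzero(b&(d>0));P=world(n,us.astype(float),vs.astype(float),d[vs,us])
    h=np.percentile(P[:,2],85) ;t=P[abs(P[:,2]-h)<.004]
    (c,r)=cv2.minEnclosingCircle(t[:,:2].astype(np.float32));return np.round([*c,h,r],4),len(t)
E
python3 - <<'E'
from h import *
S=dict(top=dict(red=(183,250),yellow=(247,228),blue=(325,226),white=(402,239)),scene=dict(red=(323,112),yellow=(285,162),blue=(211,211),white=(121,251)))
for n in S:
    z=np.load(f"pics/{n}0.npz");im,d=z["im"],z["d"]
    for c,s in S[n].items(): print(n,c,*cap(n,im,d,c,s))
    hsv=cv2.cvtColor(im,cv2.COLOR_BGR2HSV)
    pads=[(237,156),(274,156),(311,155),(348,155)] if n=="top" else [(352,239),(315,263),(276,289),(234,316)]
    for p in pads:
        b=blob(mask(im,(0,0,0),(180,255,45)),p,24);c,ax,a=cv2.fitEllipse(max(cv2.findContours(b.astype(np.uint8),0,1)[0],key=len))
        vs,us=np.nonzero(b&(d>0));P=world(n,us*1.,vs*1.,d[vs,us])
        print(n,"pad",np.round(ray(n,*c,.011),4),"depth",np.round(np.median(P,0),4),np.round(c,1),np.round(ax,1))
z=np.load("pics/top0.npz")
for u,v in[(290,259),(330,270),(371,196),(278,206),(190,152),(394,152),(490,230)]:print((u,v),np.round(world("top",np.array(u*1.),np.array(v*1.),z["d"][v,u]),3))
a=z["im"][180:290,160:430];b=np.load("pics/scene0.npz")["im"][90:310,95:345]
cv2.imwrite("pics/crop.png",np.vstack([cv2.resize(a,(540,220)),cv2.resize(b,(540,380))]))
E
```

```text
top red [0.4157 0.2041 0.0973 0.018 ] 98
top yellow [0.4621 0.0875 0.0815 0.0197] 307
top blue [ 0.4689 -0.0651  0.0653  0.0196] 290
top white [ 0.4472 -0.2219  0.0495  0.0198] 294
top pad [0.6255 0.1191 0.011 ] depth [0.625  0.1191 0.0113] [237.2 155.5] [26.8 27.8]
top pad [0.6265 0.0392 0.011 ] depth [0.6267 0.039  0.0115] [273.9 155.2] [27.  27.6]
top pad [ 0.6279 -0.0405  0.011 ] depth [ 0.6275 -0.0413  0.0113] [310.6 154.8] [27.  27.6]
top pad [ 0.6291 -0.1205  0.011 ] depth [ 0.6294 -0.12    0.0113] [347.5 154.4] [26.9 28.1]
scene red [0.4173 0.206  0.0973 0.0205] 230
scene yellow [0.463  0.0872 0.0813 0.0203] 324
scene blue [ 0.4701 -0.0662  0.0652  0.0205] 376
scene white [ 0.4468 -0.222   0.049   0.0205] 427
scene pad [0.6261 0.118  0.011 ] depth [0.6264 0.1179 0.0117] [351.6 238.5] [30.7 35.3]
scene pad [0.6274 0.0381 0.011 ] depth [0.6277 0.0375 0.0116] [315.  262.6] [33.1 36.5]
scene pad [ 0.6289 -0.0418  0.011 ] depth [ 0.6293 -0.0419  0.0116] [275.8 288.5] [35.6 37.8]
scene pad [ 0.63   -0.1217  0.011 ] depth [ 0.6303 -0.1218  0.0115] [233.5 316.2] [37.5 40.3]
(290, 259) [0.402 0.003 0.064]
(330, 270) [ 0.382 -0.075  0.061]
(371, 196) [ 0.528 -0.157  0.064]
(278, 206) [0.515 0.029 0.009]
(190, 152) [0.629 0.22  0.025]
(394, 152) [ 0.631 -0.217  0.025]
(490, 230) [ 0.46  -0.379  0.08 ]
```

View pics/crop.png

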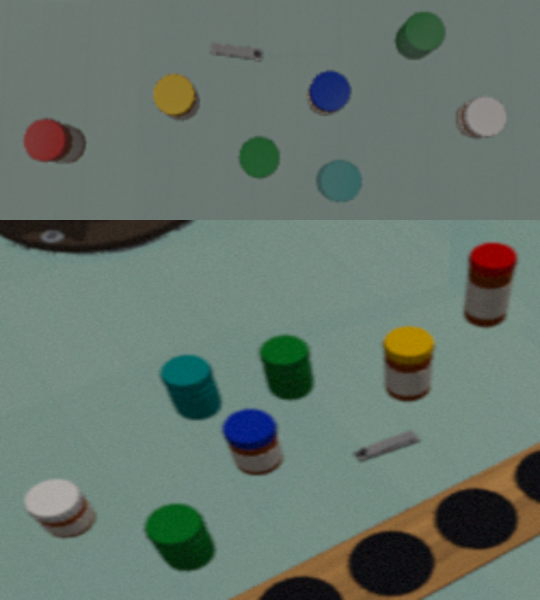

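The crop confirms the choice: four amber bottles with red, yellow, blue and white caps, separate from the solid green and turquoise cylinders. Heights from both views match the text to within 1.5 mm. I'll start with white.

Emit:
{"fn": "send_rows", "kwargs": {
  "motion": "0.3 0.034 0.047 0 0 0 9.2;0.3 0.034 0.047 0 0 0 9.2;0.3 0.034 0.047 0 0 0 9.2;0.3 0.034 0.047 0 0 0 9.2;0.3 0.034 0.047 0 0 0 9.2",
  "force": 15
}}

```text
clock: 0.72
position: [0.3481, -0.3626, 0.2921]
ee_rot: [-2.682, -1.636, 0.0]
force: [0.3, -0.6, 0.2]
width: 0.703
gripper_force: 0.0
```

Emit:
{"fn": "send_rows", "kwargs": {
  "motion": "0.3 0.034 0.047 0 0 0 9.2;0.3 0.034 0.047 0 0 0 9.2;0.3 0.034 0.048 0 0 0 9.1;0.3 0 0 0 0 0 0;0.3 0 0 0 0 0 0"
}}

```text
clock: 1.35
position: [0.4489, -0.2227, 0.2919]
ee_rot: [-2.222, -2.22, 0.001]
force: [-0.7, -0.6, -0.2]
width: 0.699
gripper_force: 0.0
```

Emit:
{"fn": "send_rows", "kwargs": {
  "motion": "0.3 -0.002 0.001 -0.06 0 0 0;0.3 0 0 -0.06 0 0 0;0.3 0 0 -0.05 0 0 0;0.3 0 0 -0.03 0 0 0;0.3 0 0 -0.017 0 0 0"
}}

```text
clock: 1.98
position: [0.4454, -0.2229, 0.0733]
ee_rot: [-2.224, -2.215, 0.003]
force: [0.5, 0.1, 1.1]
width: 0.704
gripper_force: 0.0
```

Emit:
{"fn": "send_rows", "kwargs": {
  "motion": "0.3 0 0 0 0 0 0;1 0 0 0 0 0 0;1 0 0 0 0 0 0;1 0 0 0 0 0 0;1 0 0 0 0 0 0"
}}

```text
clock: 2.6
position: [0.4476, -0.2216, 0.0759]
ee_rot: [2.221, 2.22, 0.0]
force: [-1.3, -0.2, 6.8]
width: 0.436
gripper_force: 15.0
```

Emit:
{"fn": "send_rows", "kwargs": {
  "motion": "1 0 0 0.03 0 0 0;1 0 0 0.05 0 0 0;1 0 0 0.05 0 0 0;1 0.036 0.02 0 0 0 0;1 0.036 0.02 0 0 0 0"
}}

```text
clock: 3.22
position: [0.5202, -0.1815, 0.2065]
ee_rot: [2.222, 2.218, 0.001]
force: [-0.3, 0.4, -0.5]
width: 0.429
gripper_force: 15.0
```

Emit:
{"fn": "send_rows", "kwargs": {
  "motion": "1 0.036 0.02 0 0 0 0;1 0.036 0.02 0 0 0 0;1 0.036 0.02 0 0 0 0;1 0 0 0 0 0 0;1 0 0 0 0 0 0"
}}

```text
clock: 3.85
position: [0.6267, -0.1217, 0.2048]
ee_rot: [-2.221, -2.221, 0.002]
force: [0.4, -0.7, -0.6]
width: 0.429
gripper_force: 15.0
```

Emit:
{"fn": "send_rows", "kwargs": {
  "motion": "1 0.003 0.001 -0.05 0 0 0;1 0 0 -0.04 0 0 0;1 0 0 -0.02 0 0 0;1 0 0 -0.004 0 0 0;1 0 0 0 0 0 0"
}}

```text
clock: 4.47
position: [0.6309, -0.1206, 0.0924]
ee_rot: [2.221, 2.22, 0.001]
force: [0.1, 0.2, -0.4]
width: 0.435
gripper_force: 15.0
```

Emit:
{"fn": "send_rows", "kwargs": {
  "motion": "1 0 0 -0.002 0 0 0;1 0 0 -0.001 0 0 0;1 0 0 0 0 0 0"
}}

```text
clock: 4.85
position: [0.6305, -0.1203, 0.0886]
ee_rot: [2.221, 2.221, 0.0]
force: [0.1, 0.1, -1.2]
width: 0.432
gripper_force: 15.0
```

Emit:
{"fn": "send_rows", "kwargs": {
  "motion": "1 0 0 -0.001 0 0 0;1 0 0 -0.001 0 0 0;1 0 0 0 0 0 0"
}}

```text
clock: 5.22
position: [0.6305, -0.1203, 0.087]
ee_rot: [2.221, 2.221, 0.0]
force: [-3.0, 0.6, 7.4]
width: 0.433
gripper_force: 15.0
```

Emit:
{"fn": "send_rows", "kwargs": {
  "motion": "0.45 0 0 0 0 0 0;0.3 0 0 0 0 0 0;0.3 0 0 0 0 0 0;0.3 0 0 0.02 0 0 0;0.3 0 0 0.05 0 0 0"
}}

```text
clock: 5.85
position: [0.6291, -0.1202, 0.156]
ee_rot: [-2.219, -2.219, 0.004]
force: [-0.4, -0.1, 0.3]
width: 0.698
gripper_force: 0.0
```

Emit:
{"fn": "send_rows", "kwargs": {
  "motion": "0.3 0 0 0.06 0 0 0;0.3 -0.04 0.014 0.0 0 0 0;0.3 -0.06 0.02 0 0 0 0;0.3 -0.06 0.02 0 0 0 0;0.3 0 0 0 0 0 0"
}}

```text
clock: 6.48
position: [0.4666, -0.0655, 0.2168]
ee_rot: [-2.218, -2.223, 0.006]
force: [1.4, -0.3, 0.4]
width: 0.699
gripper_force: 0.0
```

```bash
python3 - <<'E'
from h import *
for n,s in(("top",(347,150)),("scene",(232,295))):
    im,d=arm.get_image(n);cv2.imwrite(f"pics/{n}1.png",im)
    print(n,"white on d",*cap(n,im,d,"white",s,20))
    print(n,"blue",*cap(n,im,d,"blue",(325,226) if n=="top" else (211,211)))
print(arm.observe()["position"])
E
```

```text
Traceback (most recent call last):
  File "h.py", line 17, in cap
    b=blob(mask(im,*COL[col]),seed,R);vs,us=np.nonzero(b&(d>0));P=world(n,us.astype(float),vs.astype(float),d[vs,us])
  File "h.py", line 15, in blob
    n,l,s,c=cv2.connectedComponentsWithStats(m);k=1+np.argmax(s[1:,4]);return l==k
                                                    ~~~~~~~~~^^^^^^^^^
ValueError: attempt to get argmax of an empty sequence
```

```bash
python3 - <<'E'
from h import *
for n in ("scene","wrist"):
    m=arm.camera_model(n);im,d=arm.get_image(n);cv2.imwrite(f"pics/{n}2.png",im)
    V=m["view"]
    for nm,p,c in(("w",(.63,-.121,.06),"white"),("b",(.4695,-.0657,.064),"blue")):
        q=V[:3,:3]@np.array(p)+V[:3,3];s=(int(m["fx"]*q[0]/q[2]+m["cx"]),int(m["fy"]*q[1]/q[2]+m["cy"]));print(n,nm,s)
        try: print(*cap(m,im,d,c,s,20 if n=="scene" else 70))
        except Exception as e: print("none")
print(arm.observe()["position"])
E
```

```text
scene w (230, 304)
[ 0.6308 -0.1207  0.0603  0.0201] 553
scene b (209, 208)
[ 0.4706 -0.0656  0.0652  0.0202] 372
wrist w (444, 271)
[ 7.073e-01 -1.032e-01  2.000e-04  4.690e-02] 1569
wrist b (271, 215)
[ 0.4701 -0.0649  0.0638  0.0201] 1492
[ 0.47309698 -0.06700178  0.21761258]
```

View pics/scene2.png

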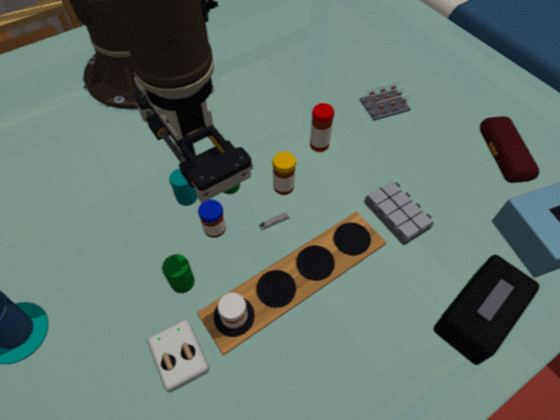

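View pics/wrist2.png

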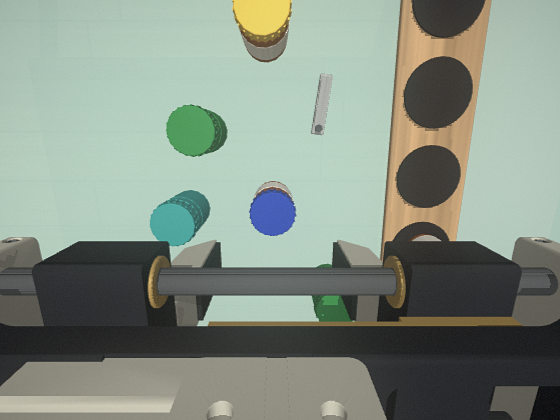

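The scene picture shows white standing on pad_d at (232,310), 1.3 mm from the pad centre. The wrist picture shows blue at (272,210) between the fingers' line, clear of turquoise (180,225) and green (195,130). Blue is next.

Emit:
{"fn": "send_rows", "kwargs": {
  "motion": "0.3 -0.003 0.001 -0.03 0 0 0;0.3 0 0 -0.04 0 0 0;0.3 0 0 -0.04 0 0 0;0.3 0 0 -0.023 0 0 0;0.3 0 0 0 0 0 0"
}}

```text
clock: 7.25
position: [0.4694, -0.0659, 0.082]
ee_rot: [-2.221, -2.22, 0.002]
force: [0.1, 0.1, -0.3]
width: 0.697
gripper_force: 0.0
```

Emit:
{"fn": "send_rows", "kwargs": {
  "motion": "0.3 0 0 0 0 0 0;1 0 0 0 0 0 0;1 0 0 0 0 0 0;1 0 0 0 0 0 0;1 0 0 0 0 0 0"
}}

```text
clock: 7.88
position: [0.4691, -0.0659, 0.0837]
ee_rot: [2.221, 2.22, 0.001]
force: [-0.7, 0.1, 6.2]
width: 0.435
gripper_force: 15.0
```

Emit:
{"fn": "send_rows", "kwargs": {
  "motion": "1 0 0 0.03 0 0 0;1 0 0 0.05 0 0 0;1 0 0 0.04 0 0 0;1 0.03 0.004 0 0 0 0;1 0.045 0.007 0 0 0 0"
}}

```text
clock: 8.5
position: [0.5439, -0.0555, 0.2041]
ee_rot: [2.222, 2.219, -0.001]
force: [0.7, 0.2, -1.2]
width: 0.434
gripper_force: 15.0
```

Emit:
{"fn": "send_rows", "kwargs": {
  "motion": "1 0.045 0.007 0 0 0 0;1 0.039 0.006 0 0 0 0;1 0 0 0 0 0 0;1 0 0 0 0 0 0"
}}

```text
clock: 9.0
position: [0.6268, -0.0418, 0.2026]
ee_rot: [-2.221, -2.221, 0.002]
force: [-0.9, 0.5, -1.2]
width: 0.434
gripper_force: 15.0
```

Emit:
{"fn": "send_rows", "kwargs": {
  "motion": "1 0.002 0 -0.05 0 0 0;1 0 0 -0.04 0 0 0;1 0 0 -0.013 0 0 0;1 0 0 -0.003 0 0 0;1 0 0 0 0 0 0"
}}

```text
clock: 9.62
position: [0.6304, -0.0418, 0.0987]
ee_rot: [2.221, 2.22, 0.002]
force: [0.5, -0.9, -0.2]
width: 0.433
gripper_force: 15.0
```

Emit:
{"fn": "send_rows", "kwargs": {
  "motion": "1 0 0 -0.001 0 0 0;1 0 0 -0.001 0 0 0;1 0 0 0 0 0 0"
}}

```text
clock: 10.0
position: [0.6299, -0.0418, 0.0955]
ee_rot: [2.222, 2.221, 0.0]
force: [-0.2, -0.7, -0.6]
width: 0.435
gripper_force: 15.0
```

Emit:
{"fn": "send_rows", "kwargs": {
  "motion": "1 -0.001 0 -0.001 0 0 0;1 0 0 -0.001 0 0 0;1 0 0 0 0 0 0"
}}

```text
clock: 10.38
position: [0.6293, -0.0417, 0.0948]
ee_rot: [2.221, 2.22, 0.001]
force: [-3.5, 0.4, 12.3]
width: 0.429
gripper_force: 15.0
```

Contact. Release, rise and go over yellow (0.4625, 0.0873).

Emit:
{"fn": "send_rows", "kwargs": {
  "motion": "0.45 0 0 0 0 0 0;0.3 0 0 0 0 0 0;0.3 0 0 0 0 0 0;0.3 0 0 0.02 0 0 0;0.3 0 0 0.05 0 0 0"
}}

```text
clock: 11.0
position: [0.6275, -0.0419, 0.1629]
ee_rot: [-2.219, -2.219, 0.004]
force: [0.4, -0.8, 0.3]
width: 0.7
gripper_force: 0.0
```

Emit:
{"fn": "send_rows", "kwargs": {
  "motion": "0.3 0 0 0.06 0 0 0;0.3 -0.055 0.043 0 0 0 0;0.3 -0.056 0.043 0 0 0 0;0.3 -0.055 0.043 0 0 0 0;0.3 0 0 0 0 0 0"
}}

```text
clock: 11.62
position: [0.4774, 0.0765, 0.2248]
ee_rot: [2.214, 2.228, 0.0]
force: [0.4, -0.7, -0.6]
width: 0.702
gripper_force: 0.0
```

Emit:
{"fn": "send_rows", "kwargs": {
  "motion": "0.3 0 0 0 0 0 0"
}}

```text
clock: 11.75
position: [0.4815, 0.0731, 0.2244]
ee_rot: [2.22, 2.22, 0.002]
force: [0.6, -0.3, 0.1]
width: 0.7
gripper_force: 0.0
```

```bash
cat >> h.py <<'E'
def check(n,c,p,R):
    m=arm.camera_model(n);im,d=arm.get_image(n);V=m["view"]
    q=V[:3,:3]@np.array(p)+V[:3,3];s=(int(m["fx"]*q[0]/q[2]+m["cx"]),int(m["fy"]*q[1]/q[2]+m["cy"]))
    try: print(n,c,s,*cap(m,im,d,c,s,R))
    except Exception as e: print(n,c,s,"none")
E
python3 - <<'E'
from h import *
check("scene","blue",(.629,-.042,.075),20);check("scene","white",(.63,-.121,.06),20)
check("scene","yellow",(.4625,.0873,.08),20);check("wrist","yellow",(.4625,.0873,.08),70)
print(arm.observe()["position"])
E
```

```text
scene blue (275, 271) [ 0.6303 -0.0419  0.0765  0.0198] 502
scene white (230, 304) [ 0.6306 -0.1208  0.0605  0.02  ] 553
scene yellow (283, 159) [0.4631 0.0871 0.0815 0.0201] 310
wrist yellow (251, 202) [0.4499 0.0751 0.079  0.0018] 4
[0.48170081 0.07246003 0.22330897]
```

Emit:
{"fn": "send_rows", "kwargs": {
  "motion": "0.3 -0.019 0.015 0 0 0 0;0.3 0 0 -0.03 0 0 0;0.3 0 0 -0.04 0 0 0;0.3 0 0 -0.04 0 0 0;0.3 0 0 -0.018 0 0 0"
}}

```text
clock: 12.58
position: [0.4601, 0.0885, 0.0933]
ee_rot: [-2.22, -2.22, 0.004]
force: [-0.4, -0.6, 0.5]
width: 0.695
gripper_force: 0.0
```

Emit:
{"fn": "send_rows", "kwargs": {
  "motion": "0.3 0 0 0 0 0 0;1 0 0 0 0 0 0;1 0 0 0 0 0 0;1 0 0 0 0 0 0;1 0 0 0 0 0 0"
}}

```text
clock: 13.2
position: [0.4622, 0.0884, 0.0959]
ee_rot: [2.221, 2.22, 0.002]
force: [-0.8, -0.2, 7.4]
width: 0.437
gripper_force: 15.0
```

Emit:
{"fn": "send_rows", "kwargs": {
  "motion": "1 0 0 0.03 0 0 0;1 0 0 0.05 0 0 0;1 0 0 0.04 0 0 0;1 0.03 -0.009 0 0 0 0;1 0.045 -0.013 0 0 0 0"
}}

```text
clock: 13.82
position: [0.537, 0.0663, 0.2164]
ee_rot: [2.219, 2.222, 0.001]
force: [1.0, -0.8, -0.7]
width: 0.432
gripper_force: 15.0
```

Emit:
{"fn": "send_rows", "kwargs": {
  "motion": "1 0.045 -0.013 0 0 0 0;1 0.045 -0.014 0 0 0 0;1 0 0 0 0 0 0;1 0 0 0 0 0 0"
}}

```text
clock: 14.32
position: [0.626, 0.0396, 0.2148]
ee_rot: [-2.221, -2.221, 0.001]
force: [0.0, 0.6, -0.8]
width: 0.433
gripper_force: 15.0
```

Emit:
{"fn": "send_rows", "kwargs": {
  "motion": "1 0.001 0 -0.05 0 0 0;1 0 0 -0.04 0 0 0;1 0 0 -0.013 0 0 0;1 0 0 -0.003 0 0 0;1 0 0 0 0 0 0"
}}

```text
clock: 14.95
position: [0.6284, 0.0397, 0.1108]
ee_rot: [2.221, 2.221, 0.003]
force: [0.6, 0.2, -0.6]
width: 0.433
gripper_force: 15.0
```

Emit:
{"fn": "send_rows", "kwargs": {
  "motion": "1 -0.001 0 -0.001 0 0 0;1 0 0 -0.001 0 0 0;1 0 0 -0.001 0 0 0;1 0 0 0 0 0 0"
}}

```text
clock: 15.45
position: [0.627, 0.0393, 0.107]
ee_rot: [2.221, 2.22, 0.001]
force: [-2.4, -0.1, 5.0]
width: 0.43
gripper_force: 15.0
```

Contact. Release, then rise high enough to clear the 96 mm red bottle.

Emit:
{"fn": "send_rows", "kwargs": {
  "motion": "0.45 0 0 0 0 0 0;0.3 0 0 0 0 0 0;0.3 0 0 0 0 0 0;0.3 0 0 0.02 0 0 0;0.3 0 0 0.05 0 0 0"
}}

```text
clock: 16.08
position: [0.6255, 0.039, 0.176]
ee_rot: [-2.22, -2.219, 0.005]
force: [1.7, -0.6, 0.7]
width: 0.699
gripper_force: 0.0
```

Emit:
{"fn": "send_rows", "kwargs": {
  "motion": "0.3 0 0 0.06 0 0 0;0.3 -0.035 0.027 0 0 0 0;0.3 -0.035 0.028 0 0 0 0;0.3 -0.035 0.028 0 0 0 0;0.3 -0.035 0.028 0 0 0 0"
}}

```text
clock: 16.7
position: [0.4857, 0.1513, 0.2377]
ee_rot: [2.221, 2.221, 0.002]
force: [0.7, 0.3, 0.2]
width: 0.703
gripper_force: 0.0
```

Emit:
{"fn": "send_rows", "kwargs": {
  "motion": "0.3 -0.035 0.028 0 0 0 0;0.3 -0.035 0.027 0 0 0 0;0.3 0 0 0 0 0 0;0.3 0 0 0 0 0 0"
}}

```text
clock: 17.2
position: [0.4173, 0.2052, 0.2372]
ee_rot: [2.221, 2.221, 0.002]
force: [-0.1, -0.6, 0.5]
width: 0.703
gripper_force: 0.0
```

```bash
python3 - <<'E'
from h import *
check("scene","yellow",(.627,.039,.091),20);check("scene","blue",(.629,-.042,.075),20)
check("scene","red",(.4165,.205,.096),20);check("wrist","red",(.4165,.205,.096),70)
print(arm.observe()["position"])
E
```

```text
scene yellow (319, 238) [0.6278 0.0383 0.0925 0.0203] 483
scene blue (275, 271) [ 0.6306 -0.0425  0.0765  0.02  ] 506
scene red (322, 110) [0.4171 0.207  0.0974 0.0193] 220
wrist red (273, 220) [0.4181 0.1893 0.0959 0.0014] 4
[0.41750924 0.20458856 0.23633696]
```

```bash
python3 - <<'E'
from h import *
m=arm.camera_model("wrist");im,d=arm.get_image("wrist")
cv2.imwrite("pics/wrist3.png",im)
b=im.astype(int);mk=((b[...,2]>90)&(b[...,2]>2.5*b[...,1])&(b[...,2]>2.5*b[...,0])&(d>0))
vs,us=np.nonzero(mk);P=world(m,us*1.,vs*1.,d[vs,us])
t=P[(P[:,2]>.09)&(P[:,2]<.1)];print(len(t),cv2.minEnclosingCircle(t[:,:2].astype(np.float32)),np.median(t[:,2]))
im,d=arm.get_image("scene");b=im.astype(int);mk=((b[...,2]>80)&(b[...,2]>2.5*b[...,1])&(b[...,2]>2.5*b[...,0])&(d>0))
vs,us=np.nonzero(mk);P=world("scene",us*1.,vs*1.,d[vs,us]);t=P[abs(P[:,2]-.0974)<.004];print(len(t),cv2.minEnclosingCircle(t[:,:2].astype(np.float32)))
E
```

```text
1309 ((0.4169695973396301, 0.20870082080364227), 0.02003493718802929) 0.09519892383573583
247 ((0.41748732328414917, 0.20708027482032776), 0.019739490002393723)
```

View pics/wrist3.png

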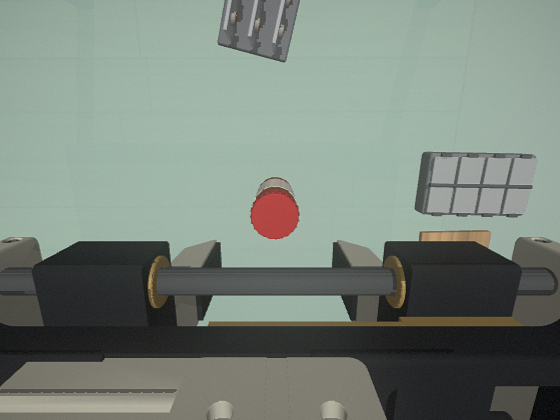

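The wrist picture shows red alone at (275,213). The wrist and scene views put it at (0.417, 0.208).

Emit:
{"fn": "send_rows", "kwargs": {
  "motion": "0.3 0 0.003 -0.01 0 0 0;0.3 0 0 -0.03 0 0 0;0.3 0 0 -0.04 0 0 0;0.3 0 0 -0.03 0 0 0;0.3 0 0 -0.018 0 0 0"
}}

```text
clock: 18.12
position: [0.4159, 0.208, 0.1061]
ee_rot: [-2.221, -2.221, 0.004]
force: [-0.2, 0.1, 0.4]
width: 0.701
gripper_force: 0.0
```

Emit:
{"fn": "send_rows", "kwargs": {
  "motion": "0.3 0 0 0 0 0 0;1 0 0 0 0 0 0;1 0 0 0 0 0 0;1 0 0 0 0 0 0;1 0 0 0 0 0 0"
}}

```text
clock: 18.75
position: [0.4171, 0.2084, 0.1089]
ee_rot: [2.221, 2.221, 0.002]
force: [-1.3, -1.0, 6.3]
width: 0.435
gripper_force: 15.0
```

Emit:
{"fn": "send_rows", "kwargs": {
  "motion": "1 0 0 0.03 0 0 0;1 0 0 0.05 0 0 0;1 0 0 0.05 0 0 0;1 0.03 -0.013 0 0 0 0;1 0.035 -0.015 0 0 0 0"
}}

```text
clock: 19.38
position: [0.4824, 0.1801, 0.2394]
ee_rot: [2.22, 2.221, 0.002]
force: [-0.3, 0.7, -1.6]
width: 0.436
gripper_force: 15.0
```

Emit:
{"fn": "send_rows", "kwargs": {
  "motion": "1 0.036 -0.015 0 0 0 0;1 0.036 -0.015 0 0 0 0;1 0.036 -0.016 0 0 0 0;1 0.036 -0.015 0 0 0 0;1 0 0 0 0 0 0"
}}

```text
clock: 20.0
position: [0.6279, 0.1166, 0.2374]
ee_rot: [2.226, 2.216, -0.001]
force: [-0.5, 0.2, -1.6]
width: 0.435
gripper_force: 15.0
```

Emit:
{"fn": "send_rows", "kwargs": {
  "motion": "1 0 0 0 0 0 0;1 0 0 0 0 0 0"
}}

```text
clock: 20.25
position: [0.6248, 0.12, 0.2384]
ee_rot: [-2.22, -2.222, 0.0]
force: [-0.4, -0.5, -1.7]
width: 0.435
gripper_force: 15.0
```

Emit:
{"fn": "send_rows", "kwargs": {
  "motion": "1 0.001 -0.001 -0.05 0 0 0;1 0 0 -0.04 0 0 0;1 0 0 -0.02 0 0 0;1 0 0 -0.005 0 0 0;1 0 0 0 0 0 0"
}}

```text
clock: 20.88
position: [0.6273, 0.1187, 0.1243]
ee_rot: [2.221, 2.221, 0.002]
force: [0.3, -0.7, -0.8]
width: 0.434
gripper_force: 15.0
```

Emit:
{"fn": "send_rows", "kwargs": {
  "motion": "1 0 0 -0.001 0 0 0;1 0 0 -0.001 0 0 0;1 0 0 -0.001 0 0 0;1 0 0 0 0 0 0"
}}

```text
clock: 21.38
position: [0.6267, 0.1182, 0.1203]
ee_rot: [2.222, 2.221, -0.0]
force: [-0.7, 0.3, -0.9]
width: 0.429
gripper_force: 15.0
```

Emit:
{"fn": "send_rows", "kwargs": {
  "motion": "1 0 0 -0.001 0 0 0;1 0 0 0 0 0 0;1 0 0 0 0 0 0"
}}

```text
clock: 21.75
position: [0.6268, 0.1184, 0.12]
ee_rot: [2.221, 2.221, 0.0]
force: [-2.7, -1.2, 6.6]
width: 0.436
gripper_force: 15.0
```

Contact. Release and back away.

Emit:
{"fn": "send_rows", "kwargs": {
  "motion": "0.45 0 0 0 0 0 0;0.3 0 0 0 0 0 0;0.3 0 0 0 0 0 0;0.3 0 0 0.02 0 0 0;0.3 0 0 0.05 0 0 0"
}}

```text
clock: 22.38
position: [0.6256, 0.1178, 0.189]
ee_rot: [-2.22, -2.22, 0.005]
force: [0.7, -0.1, 0.9]
width: 0.698
gripper_force: 0.0
```

Emit:
{"fn": "send_rows", "kwargs": {
  "motion": "0.3 0 0 0.06 0 0 0;0.3 -0.035 0.027 0 0 0 0;0.3 -0.045 0.035 0 0 0 0;0.3 -0.045 0.035 0 0 0 0;0.3 -0.045 0.035 0 0 0 0"
}}

```text
clock: 23.0
position: [0.4553, 0.2515, 0.2508]
ee_rot: [2.221, 2.221, 0.003]
force: [-0.4, 1.7, 0.6]
width: 0.699
gripper_force: 0.0
```

Emit:
{"fn": "send_rows", "kwargs": {
  "motion": "0 -0.02 0.03 0 0 0 0;0 0 0 0 0 0 0;0 0 0 0 0 0 0"
}}

```text
clock: 23.38
position: [0.4373, 0.28, 0.2501]
ee_rot: [2.221, 2.22, 0.001]
force: [-0.1, -0.9, 0.4]
width: 0.97
gripper_force: 0.0
```

```bash
python3 - <<'E'
from h import *
for c,p in dict(red=(.6268,.1184,.107),yellow=(.627,.039,.091),blue=(.629,-.042,.075),white=(.63,-.121,.06)).items():
    for n in("scene","top"):check(n,c,p,20 if n=="scene" else 15)
im,d=arm.get_image("scene");cv2.imwrite("pics/scene9.png",im)
im,d=arm.get_image("top")
for u,v in[(190,152),(394,152)]:print((u,v),np.round(world("top",np.array(u*1.),np.array(v*1.),d[v,u]),3))
E
```

```text
scene red (361, 208) [0.6274 0.1174 0.1086 0.0201] 370
top red (231, 140) [0.6267 0.1173 0.1085 0.0198] 259
scene yellow (319, 238) [0.6279 0.0384 0.0925 0.0205] 487
top yellow (272, 143) [0.627  0.0384 0.0924 0.0201] 292
scene blue (275, 271) [ 0.6304 -0.0423  0.0765  0.0201] 510
top blue (313, 145) [ 0.628  -0.0414  0.0766  0.0198] 268
scene white (230, 304) [ 0.6305 -0.121   0.0604  0.0199] 540
top white (351, 147) [ 0.6307 -0.1201  0.0606  0.0196] 263
(190, 152) [0.628 0.218 0.029]
(394, 152) [ 0.63  -0.217  0.027]
```

View pics/scene9.png

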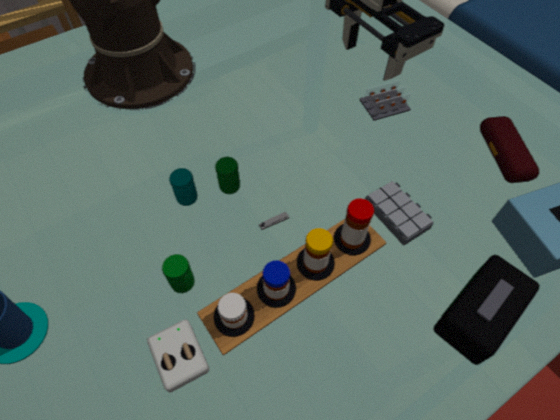

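The picture shows all four bottles upright and centred to about 2 mm: red (360,225), yellow (318,252), blue (276,281), white (233,312). The organiser and charger haven't moved, and the gripper is open and clear.

```bash
python3 -c "
from cell import arm
print(arm.sign_off())"
```

```text
the job is handed in; nothing more can be done
None
```

The job is handed in: red, yellow, blue and white stand upright on pads a to d, from the organiser to the charger, each within about 2 mm of its pad centre, with the gripper open and clear.

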